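# Turn the test plate over onto the stoning board

### The arm

A 6-joint arm with a two-finger parallel gripper is mounted at the origin on a cart in front of the work surface, level with it; the furniture and walls round the work are solid. World frame = base frame: x ahead of the robot, y to its left, z up, the work surface at z = 0. Lengths are in m, angles in rad, forces in N, time in s.
With the tool pointing down it reaches from about 0.325 to 0.9 m from the base axis. Payload 6.1 kg.
Tool frame: the origin (TCP) lies at the very end of the fingers, on their centre line; the grasp point (between the pads) lies bot.grasp_offset behind it (bot.grasp_offset is the distance from the TCP to the grasp point, in m); z points along the fingers, y is the line along which they close (so a half turn about z gives the same grasp; the last joint's range is limited). The gripper opens to 87 mm and grips with 3 to 60 N. Pads are 19 mm wide; open, the fingers measure 117 mm over their backs; the gripper's body (75 mm by 190 mm) begins 51 mm behind the grasp point.
Start: joints at [1.215, 0.22, 1.526, -0, 1.395, -0.126], TCP at [0.142, 0.609, 0.223] pointing down, gripper open.
Joint ranges: [-2.98, 2.98], [-0.91, 2.08], [0.09, 2.57], [-1.24, 4.39], [0.2, 2.65], [-2.68, 2.68]. Speed limits (rad/s): [2.57, 2.57, 3.01, 3.14, 3.14, 3.14].

### API

Orientations are given as a unit quaternion [x, y, z, w].
In Python, from station import monitor, cams, bot gives the robot as it stands.
- The arm moves only by the shell command python3 -m handwheel 'ROWS' [OPENING] [FORCE]. ROWS is JSON, a list that holds one entry, the list of rows, each a list of 6 numbers: the shift along the tool's x, y, z normalised to -1 to 1, where 1 is 0.03 m, then the turn, a rotation vector about the tool's x, y, z normalised to -1 to 1, where 1 is pi/4 rad. In form: [[[dx, dy, dz, wx, wy, wz], ...]]. A call has exactly 8 rows; each row shifts and turns the commanded pose from where the row before left it, along the tool's axes as they then stand; what a row does not reach is not made up. A row lasts 1/8 s, in which the tool goes at most 62.5 mm and 10.7 degrees, less where a joint would pass 70% of its speed; a pose out of reach is approached as far as the arm can. A call with a number of a shift or a turn outside -1 to 1 is refused whole. A call with a gripper value outside its range is refused whole. OPENING is the opening, from -1 (shut) to 1 (fully open), set as the call begins (- or left out, the last holds). The fingers move at their own pace and stop on an object; FORCE is the grip in N (left out, the last holds). Time passes only in rows, so rows that do not move let the fingers close, or fill a call up. It gives the time, the measured TCP pose, the force, the opening and the grip force at its end, in the units of the state.
- monitor.read_state(): the state, without advancing time (a new reading comes with each control period).
- cams.camera(name): name is "scene" or "top" or "wrist"; returns a dict with "image" (480x640x3 uint8, red, green, blue), "fovy" (degrees; the focal length in pixels is half the picture's height over the tangent of half this angle, whatever the lens; pixels are square), "cx", "cy" (the principal point, pixels), "R" (3x3) and "t" (3): a world point X has camera coordinates R X + t; the wrist camera has in their place "tool_from_camera" (4x4, takes a point from camera to tool coordinates, whose origin is the TCP and whose axes are the flange's). Camera axes: x right, y down, z forward; pixel columns grow to the right and rows downward; lengths in m; the calibration is good to about 2 mm. The wrist camera is an equidistant fisheye: a pixel r from the principal point sees the ray r / f radians off the axis. A picture is of the moment at which its call begins: read the wrist's pose just before it. There is no depth.
- bot.finish_job(): hands the job in; it is judged then, once.
Trained networks look in the newest picture that a camera, given by its name, has taken for a name from the list of things; names that differ only in an ending like _2 or _b are one class to them, and where a whole thing is asked for, a point or a joint stands for the part that bears it (a point fixed in the world has none). Each returns a list of dicts, best first, with "p" (0 to 1); they miss things now and then, are a little off and sometimes report something else, mostly with a low value. They report only what shows in the picture. A call takes as long as a camera call.
- cams.recognise(camera, name): "rect" ([left, top, right, bottom] in pixels, round what is visible of it).
- cams.tip_of(camera, name): "position" ([column, row] in pixels: a listed point, or the origin of a listed thing).
The state is a dict: "time_s": time; "q": joint angles; "qvel": joint speeds; "joint_torque": joint torques, N m; "eef_pos": TCP position; "eef_rot": TCP orientation; "wrist_force": force on the tool from outside, world axes, zero at the start; "torque": the same for the moment, N m; "grip_width": finger opening in m; "grip_force": force on a finger pad.
Only numpy, scipy, OpenCV 4.12 (cv2) and the standard library are available. Lean on these libraries where they do the work, as an engineer would, in place of code of your own. Each camera call takes 0.05 s, during which the arm holds its last target. There are 200 camera calls.

### The job

The copper test plate lying face down in front of the wooden stoning board has to go onto the board for stoning, colour chips up, beside the one already there. Do not grip or lift it: push it with the fingertips up to the board's front edge, keep pressing on its near long edge and work that edge upward so that the plate tips up against the board, stands on edge and flips over onto the board. Then push it on until its long edge lies flush along the raised cleat, and move clear. Be gentle with the plate, and leave the other plate and the things lying around where they are.

Things in the scene. Friction and masses are not known exactly. Their poses are not given: they have to be found in the camera images.
- plate: Loose copper test plate to turn over: slab 60 x 100 x 8.5 mm, about 0.12 kg, eight flat round colour chips on one face. Starts face down on the worktop (z = 0), 10 to 65 mm in front of the board's +y half, turned up to 0.3 rad from it. Origin: centre of the plain face. Own x along the 60 mm side, y along the 100 mm side, z out of the chip face (down at the start, to be up at the end).
- stoning_board: Pale waxed wooden stoning board fixed to the worktop: 96 mm deep (own x), 270 mm wide (own y), 12 mm thick. Origin: centre of its underside at z = 0; own x points from its front edge (near the robot, face at x = -48 mm, upright, down to the worktop) to the cleat, z up. The cleat, 16 mm deep and 11 mm above the board, runs along the far long edge, face at x = +32 mm (point cleat_face).
- plate_done: The second, identical test plate, already chips up on the -y end of the board along the cleat, centre about 72 mm from the board's middle. Loose, to be left alone. Origin: centre of its underside, axes as the first plate's.
- front_edge (a point): Point on the upper edge of the board's front face, 12 mm above the worktop, 60 mm to the +y side of the board's middle: about where the plate is tipped. With a slow push of about 10 N towards this face the plate's near edge follows a rising fingertip by friction, in an arc about its far lower edge; let go upright, it stands there on its long edge.
- cleat_face (a point): Point at the foot of the cleat's face, at the level of the board's top (z = 12 mm), 60 mm to the +y side of the board's middle.
- long_edge_a (a point): Middle of one long edge face of the plate to turn over (plate x = +30 mm, mid-thickness).
- long_edge_b (a point): Middle of the other long edge face of that plate (plate x = -30 mm, mid-thickness).
- stone_stick: grey square-section abrasive stick, 110 x 13 x 13 mm, lying to the right in front of the board; leave alone; origin centre of underside
- glaze_jar: small glass glaze jar with a pale cap, 51 mm wide, 68 mm tall, on the robot's side of the work; leave alone; origin centre of underside
- saucer_yellow: saucer of yellow glaze, 80 mm wide, 26 mm tall, beyond the left end of the board; leave alone; origin centre of underside

How it is judged:
On the way, in this order (a step that is already met when the one before it is completed fails the run):
1. the plate is tipped up on one of its long edges at the front edge of the board, not carried (angle between plate's own z axis and vertical between 1 and 2.2 rad and height (world z) of any of long_edge_a, long_edge_b below 0.022 m and x of plate in the frame of stoning_board between -0.105 and -0.02 m), for 0.05 s.
2. the plate lies chips up on the board (angle between plate's own z axis and vertical below 0.12 rad and height (world z) of plate between 0.008 and 0.017 m), for 0.2 s.
At the end, for the whole second after the job is handed in: The plate lies flat on the board chips up, at rest, its long edge along the cleat (centre gap under 5 mm, within 0.06 rad), on the board's +y half; the other plate has not moved more than 8 mm (angle between plate's own z axis and vertical below 0.08 rad and height (world z) of plate between 0.009 and 0.015 m and x of plate in the frame of stoning_board between -0.003 and 0.008 m and angle between the y axis of plate and the y axis of stoning_board, either way round below 0.06 rad and y of plate in the frame of stoning_board between 0 and 0.1 m and linear speed of plate below 0.02 m/s and distance of plate_done from where it was at the start of the episode below 0.008 m); the robot touches nothing.
It fails at once if the plate is lifted: both of its long edges more than 32 mm above the worktop (height (world z) of each of long_edge_a, long_edge_b above 0.032 m).
It fails at once if the plate is squeezed or hit hard (over 35 N from the fingers) (contact force between the fingers and plate above 35 N).
It fails at once if the second plate is pushed out of its place (over 8 mm) (distance of plate_done from where it was at the start of the episode above 0.008 m).
It fails at once if a thing lying around is pushed more than 15 mm (distance of any of stone_stick, glaze_jar, saucer_yellow from where it was at the start of the episode above 0.015 m).
It also fails if it takes over 72 s, if anything falls off the work surface, if the arm or the gripper's body presses on something with over 40 N, if the wrist force passes 120 N, or if a joint passes its speed limit or range.

## Working session

There is one attempt and no reset: what is moved stays moved. The work goes in short steps, Python scripts to look and compute and a shell command to move; the robot and the scene stay as the last step left them, time stands still between calls to the robot, and variables do not carry over. Pictures are saved under pics/ and viewed, at most 10 in all, crops included, and the job is handed in when it is done.

```bash
ls; mkdir -p pics
cat > h.py <<'E'
import numpy as np, cv2
from scipy.spatial.transform import Rotation as Rn
from station import monitor, cams, bot
def ray(c,px,z):
    f=240/np.tan(np.radians(c["fovy"])/2); R=np.array(c["R"]);t=np.array(c["t"])
    d=R.T@np.array([(px[0]-c["cx"])/f,(px[1]-c["cy"])/f,1]); o=-R.T@t
    return o+d*(z-o[2])/d[2]
def proj(c,X):
    f=240/np.tan(np.radians(c["fovy"])/2); p=np.array(c["R"])@np.array(X)+np.array(c["t"])
    return [c["cx"]+f*p[0]/p[2],c["cy"]+f*p[1]/p[2]]
def save(c,n): cv2.imwrite(f"pics/{n}.png",c["image"][:,:,::-1])
E
python3 - <<'E'
from h import *
np.set_printoptions(precision=4,suppress=True)
s=monitor.read_state();print({k:np.round(v,3) for k,v in s.items()},bot.grasp_offset)
Z=dict(plate=.0085,stoning_board=0,plate_done=.012,front_edge=.012,cleat_face=.012,long_edge_a=.004,long_edge_b=.004,stone_stick=0,glaze_jar=0,saucer_yellow=0)
for n in("top","scene"):
    c=cams.camera(n);save(c,n+"0");print(n,"cam",-np.array(c["R"]).T@np.array(c["t"]))
    for k,z in Z.items():
        for r in cams.tip_of(n,k)[:2]: print(k,round(r["p"],2),np.round(r["position"]),ray(c,r["position"],z))
E
```

```text
pics
{'time_s': np.float64(0.0), 'q': array([ 1.215,  0.221,  1.528,  0.   ,  1.395, -0.126]), 'qvel': array([-0.001, -0.001,  0.001, -0.   ,  0.001,  0.002]), 'joint_torque': array([ -0.001, -49.461, -38.737,   0.07 ,   0.057,  -0.   ]), 'eef_pos': array([0.142, 0.608, 0.221]), 'eef_rot': array([ 0.115,  0.993, -0.001, -0.   ]), 'wrist_force': array([-0.129,  0.401, -0.449]), 'torque': array([ 0.016, -0.018,  0.002]), 'grip_force': np.float64(0.0), 'grip_width': np.float64(0.087)} 0.0187
top cam [ 0.4011 -0.2649  0.9524]
plate 0.97 [273. 246.] [ 0.4497 -0.1851  0.0085]
stoning_board 0.78 [348. 207.] [ 0.5198 -0.3086  0.    ]
stoning_board 0.53 [403. 313.] [ 0.3441 -0.4054  0.    ]
plate_done 0.71 [378. 236.] [ 0.4718 -0.3585  0.012 ]
front_edge 0.76 [309. 199.] [ 0.5288 -0.2418  0.012 ]
cleat_face 0.87 [340. 167.] [ 0.5843 -0.2928  0.012 ]
long_edge_a 0.97 [286. 233.] [ 0.4715 -0.2049  0.004 ]
long_edge_a 0.81 [259. 259.] [ 0.4276 -0.1616  0.004 ]
long_edge_b 0.97 [286. 233.] [ 0.4715 -0.2049  0.004 ]
long_edge_b 0.81 [259. 259.] [ 0.4276 -0.1616  0.004 ]
stone_stick 0.89 [404. 315.] [ 0.3405 -0.4065  0.    ]
glaze_jar 0.92 [370. 325.] [ 0.3218 -0.35    0.    ]
saucer_yellow 0.69 [244. 181.] [ 0.5576 -0.1304  0.    ]
scene cam [-0.1348 -0.5472  0.5912]
plate 0.97 [299. 232.] [ 0.4504 -0.1877  0.0085]
stoning_board 0.73 [388. 230.] [ 0.5272 -0.3109  0.    ]
plate_done 0.65 [406. 255.] [ 0.4705 -0.3625  0.012 ]
front_edge 0.65 [345. 213.] [ 0.5216 -0.2358  0.012 ]
cleat_face 0.94 [387. 205.] [ 0.5722 -0.2885  0.012 ]
long_edge_a 0.97 [316. 227.] [ 0.4765 -0.2045  0.004 ]
long_edge_a 0.84 [279. 238.] [ 0.4266 -0.1652  0.004 ]
long_edge_b 0.97 [316. 227.] [ 0.4765 -0.2045  0.004 ]
long_edge_b 0.84 [279. 238.] [ 0.4266 -0.1652  0.004 ]
stone_stick 0.91 [402. 328.] [ 0.3444 -0.4055  0.    ]
glaze_jar 0.7 [357. 323.] [ 0.3262 -0.3478  0.    ]
saucer_yellow 0.72 [297. 190.] [ 0.5578 -0.1226  0.    ]
```

```bash
python3 -c "
import cv2
a=cv2.imread('pics/top0.png')[120:370,180:480];cv2.imwrite('pics/top0c.png',cv2.resize(a,None,fx=2.4,fy=2.4,interpolation=2))"
```

```text
(no output)
```

View pics/top0c.png

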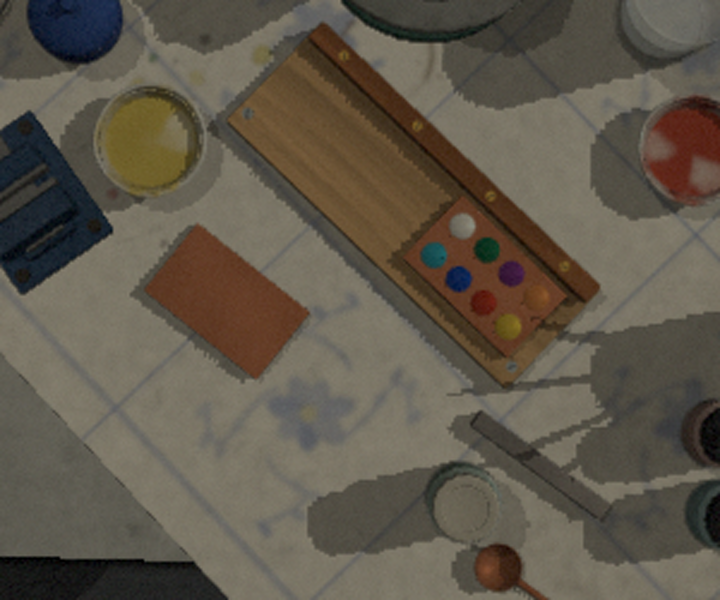

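View pics/scene0.png

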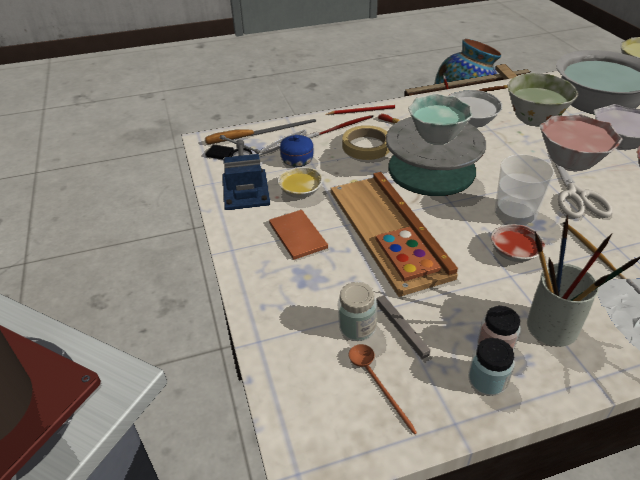

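The top view shows the plate lying plain side up at crop (228,302). The board's front edge runs from (228,120) to (508,383) with the cleat at its upper right, and the done plate sits on its lower-right half. The jar is at (465,505) and the saucer at (150,140). The scene view agrees. Next I'll fit the corners.

```bash
cat >> h.py <<'E'
import json,os
if os.path.exists("board.json"):
    B=json.load(open("board.json")); bo=np.array(B["o"]); ba=B["a"]; bx=np.array([np.cos(ba),np.sin(ba)]); by=np.array([-bx[1],bx[0]])
    def tb(X): d=np.array(X)[:2]-bo; return np.array([d@bx,d@by])
    def fb(u,v): return bo+u*bx+v*by
E
python3 - <<'E'
from h import *
np.set_printoptions(precision=4,suppress=True)
c=cams.camera("top")
g=lambda p,z:ray(c,[(p[0]+.5)/2.4+180-.5,(p[1]+.5)/2.4+120-.5],z)[:2]
F1,F2=g((228,120),.012),g((508,383),.012); C1,C2=g((318,25),.023),g((600,290),.023)
print(F1,F2,C1,C2,"widths",np.linalg.norm(F1-F2),np.linalg.norm(C1-C2),np.linalg.norm(C1-F1),np.linalg.norm(C2-F2))
o=(F1+F2+C1+C2)/4; d=(F1-F2)+(C1-C2); a=np.arctan2(d[1],d[0])-np.pi/2
json.dump(dict(o=list(o),a=a),open("board.json","w")); print("board",o,a)
P=[g(p,.0085) for p in((198,225),(310,312),(256,380),(146,290))]
bx=np.array([np.cos(a),np.sin(a)]);by=np.array([-bx[1],bx[0]])
T=lambda X:np.array([(X-o)@bx,(X-o)@by])
print("plate corners",[T(p) for p in P],"centre",T(sum(P)/4))
for n,X in dict(done=(.4711,-.3605),jar=(.324,-.349),stick=(.3425,-.406),sau=(.5577,-.1265),la=(.474,-.2047),lb=(.427,-.1634),fe=(.525,-.239),cf=(.578,-.2906)).items(): print(n,T(np.array(X)))
s=monitor.read_state();R=Rn.from_quat(s["eef_rot"]).as_matrix();print(R)
tgt=o+bx*-.15+by*.055
print("target",tgt,"tool shift",R.T@(np.r_[tgt,.1]-s["eef_pos"]),"yaw needed of tool x", np.degrees(np.arctan2(-bx[1],-bx[0])-np.arctan2(R[1,0],R[0,0])))
E
```

```text
[ 0.5768 -0.1832] [ 0.3997 -0.3826] [ 0.6429 -0.244 ] [ 0.4652 -0.4429] widths 0.2666322194295338 0.26665199028157843 0.08980374423464273 0.0890451319971495
board [ 0.5212 -0.3132] -0.7275815336191839
plate corners [array([-0.1123,  0.099 ]), array([-0.1027,  0.0007]), array([-0.1626, -0.0045]), array([-0.1698,  0.0938])] centre [-0.1368  0.0472]
done [-0.0059 -0.0686]
jar [-0.1234 -0.1579]
stick [-0.0717 -0.1881]
sau [-0.0969  0.1637]
la [-0.1074  0.0497]
lb [-0.1699  0.0492]
fe [-0.0465  0.058 ]
cf [0.0274 0.0547]
[[-0.9737  0.2278 -0.    ]
 [ 0.2278  0.9737  0.    ]
 [ 0.      0.     -1.    ]]
target [ 0.4457 -0.1723] tool shift [-0.4733 -0.6913  0.1225] yaw needed of tool x -28.518613286300983
```

```bash
python3 -m handwheel '[[[0,0,0,0,0,0.158],[0,0,0,0,0,0.158],[0,0,0,0,0,0.158],[0,0,0,0,0,0.158],[-0.98,-0.2,0,0,0,0],[-0.98,-0.2,0,0,0,0],[-0.98,-0.2,0,0,0,0],[-0.98,-0.2,0,0,0,0]]]' 0.38 10
python3 - <<'E'
from h import *
s=monitor.read_state();R=Rn.from_quat(s["eef_rot"]).as_matrix();print(tb(s["eef_pos"]),s["eef_pos"],np.degrees(np.arctan2(R[1,0],R[0,0])-np.arctan2(-bx[1],-bx[0])),s["q"])
E
```

```text
time_s: 2.15
eef_pos: [0.2149, 0.5118, 0.2226]
eef_rot: [0.355, 0.935, 0.0, 0.0]
wrist_force: [1.0, 1.3, 0.4]
grip_width: 0.0603
grip_force: 0.0
[-0.77738375  0.41235857] [0.21486344 0.5117724  0.22263161] 0.09073366688775653 [ 1.03126400e+00  5.34895767e-02  1.71095050e+00 -7.90799859e-05
  1.37694235e+00  1.86480830e-01]
```

```bash
python3 -m handwheel '[[[-0.98,-0.2,0,0,0,0],[-0.98,-0.2,0,0,0,0],[-0.98,-0.2,0,0,0,0],[-0.98,-0.2,0,0,0,0],[-0.98,-0.2,0,0,0,0],[-0.98,-0.2,0,0,0,0],[-0.98,-0.2,0,0,0,0],[-0.98,-0.2,0,0,0,0]]]' >/dev/null
python3 -m handwheel '[[[-0.98,-0.4,0,0,0,0],[-0.98,-0.6,0,0,0,0],[-0.98,-0.8,0,0,0,0],[-0.98,-0.8,0,0,0,0],[-0.6,-0.9,0,0,0,0],[-0.6,-0.9,0,0,0,0],[-0.6,-0.9,0,0,0,0],[-0.6,-0.9,0,0,0,0]]]' >/dev/null
python3 - <<'E'
from h import *
s=monitor.read_state();R=Rn.from_quat(s["eef_rot"]).as_matrix();print(tb(s["eef_pos"]),s["eef_pos"],np.degrees(np.arctan2(R[1,0],R[0,0])-np.arctan2(-bx[1],-bx[0])),s["q"])
E
```

```text
[-0.35258142  0.17837731] [0.37648659 0.05451731 0.22281879] 0.09245853193669572 [-6.42787307e-02 -4.10860442e-01  2.11166891e+00 -3.48929318e-05
  1.43986370e+00 -9.09102891e-01]
```

```bash
python3 -m handwheel '[[[-0.81,-0.73,0,0,0,0],[-0.81,-0.73,0,0,0,0],[-0.81,-0.73,0,0,0,0],[-0.81,-0.73,0,0,0,0],[-0.81,-0.73,0,0,0,0],[-0.81,-0.73,0,0,0,0],[0,0,0.9,0,0,0],[0,0,0.9,0,0,0]]]' >/dev/null
python3 -m handwheel '[[[0,0,0.83,0,0,0],[0,0,0.83,0,0,0],[0,0,0.83,0,0,0],[0,0,0.83,0,0,0],[0,0,0.83,0,0,0],[0,0,0.83,0,0,0],[0,0,0.2,0,0,0],[0,0,0,0,0,0]]]' >/dev/null
python3 - <<'E'
from h import *
s=monitor.read_state();print(tb(s["eef_pos"]),s["eef_pos"],s["wrist_force"],s["grip_width"])
c=cams.camera("scene");
a=c["image"][150:350,210:480][:,:,::-1];cv2.imwrite('pics/s1.png',cv2.resize(a,None,fx=2.8,fy=2.8,interpolation=2))
for n in("plate","long_edge_a"):
  for r in cams.tip_of("scene",n)[:2]:print(n,r["p"],tb(ray(c,r["position"],.006)))
E
```

```text
[-0.20707825  0.04800824] [ 0.39844221 -0.13960949  0.01334248] [ 0.46141025  0.73750127 -0.12774302] 0.060245268348970274
plate 0.73 [-0.13632833  0.05140715]
long_edge_a 0.74 [-0.10441586  0.05084335]
long_edge_a 0.73 [-0.16664445  0.04160802]
```

View pics/s1.png

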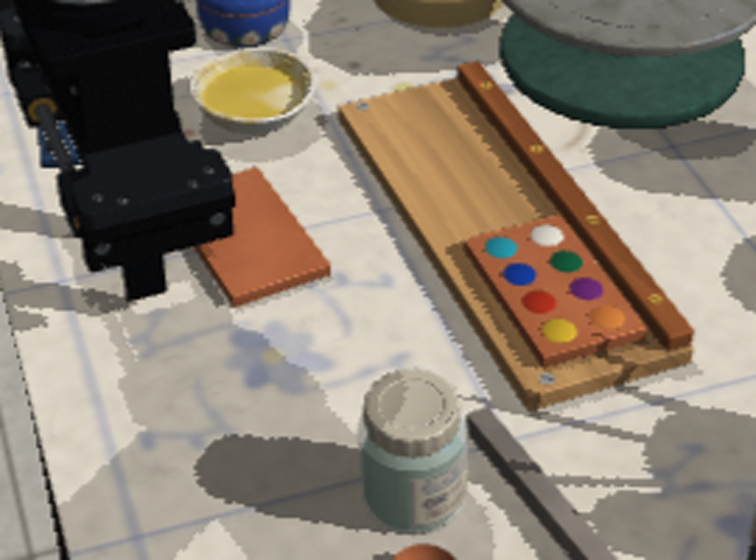

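```bash
python3 -m handwheel '[[[0,0,0.15,0,0,0],[-0.4,0,0.12,0,0,0],[-0.3,0,0,0,0,0],[-0.2,0,0,0,0,0],[-0.2,0,0,0,0,0],[-0.2,0,0,0,0,0],[-0.2,0,0,0,0,0],[-0.2,0,0,0,0,0]]]'
python3 -m handwheel '[[[-0.15,0,0,0,0,0],[-0.15,0,0,0,0,0],[-0.15,0,0,0,0,0],[-0.15,0,0,0,0,0],[-0.1,0,0,0,0,0],[-0.1,0,0,0,0,0],[-0.1,0,0,0,0,0],[-0.1,0,0,0,0,0]]]'
python3 - <<'E'
from h import *
s=monitor.read_state();print(tb(s["eef_pos"]),s["eef_pos"],s["wrist_force"],s["grip_width"])
c=cams.camera("top");save(c,"t2")
for n in("plate","long_edge_a"):
  for r in cams.tip_of("top",n)[:2]:print(n,r["p"],tb(ray(c,r["position"],.006)))
E
```

```text
time_s: 7.3
eef_pos: [0.4368, -0.1737, 0.005]
eef_rot: [0.355, 0.935, -0.0, 0.0]
wrist_force: [-0.9, 0.6, -0.5]
grip_width: 0.0596
grip_force: 0.4
time_s: 8.3
eef_pos: [0.4591, -0.1935, 0.0051]
eef_rot: [0.355, 0.935, 0.0, -0.0]
wrist_force: [-1.3, 0.7, -0.1]
grip_width: 0.0601
grip_force: 0.8
[-0.12599217  0.04811077] [ 0.45906427 -0.19346049  0.00505101] [-1.27427527  0.7485193  -0.06603015] 0.06014325948000289
```

```bash
python3 -m handwheel '[[[-0.05,0,0,0,0,0],[-0.05,0,0,0,0,0],[-0.05,0,0,0,0,0],[-0.03,0,0,0,0,0],[-0.03,0,0,0,0,0],[0,0,0,0,0,0],[0,0,0,0,0,0],[0,0,0,0,0,0]]]'
python3 - <<'E'
from h import *
s=monitor.read_state();print(tb(s["eef_pos"]),s["eef_pos"],tb(bo+s["wrist_force"][:2]))
c=cams.camera("top");save(c,"t3")
cv2.imwrite('pics/t3c.png',cv2.resize(c["image"][120:370,180:480,::-1],None,fx=2.4,fy=2.4,interpolation=2))
E
```

```text
time_s: 9.45
eef_pos: [0.4637, -0.1976, 0.0051]
eef_rot: [0.355, 0.935, -0.0, 0.0]
wrist_force: [-0.9, 1.3, 0.7]
grip_width: 0.0603
grip_force: 0.6
[-0.11973574  0.04812761] [ 0.46374768 -0.19760884  0.00505132] [-1.52926859  0.36651532]
```

View pics/t3c.png

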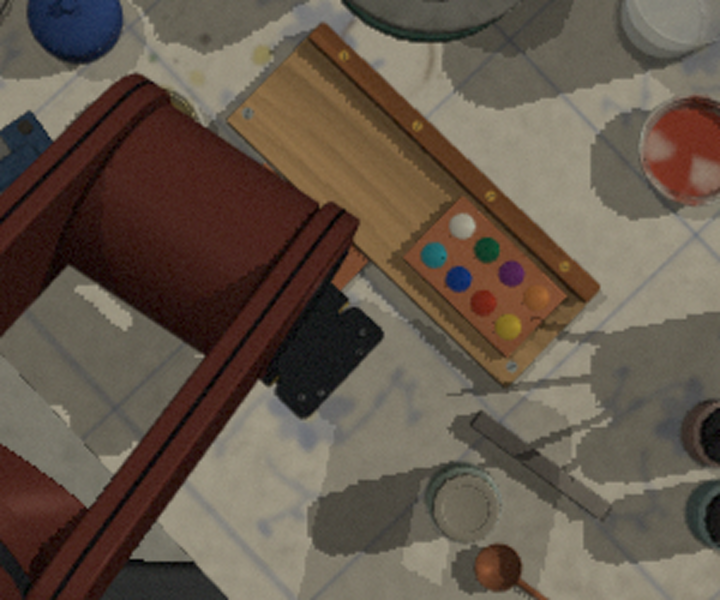

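The arm hides most of the plate, but its far corner shows at (365,265), almost at the board's front edge. I'll creep forward.

```bash
python3 -m handwheel '[[[-0.02,0,0,0,0,0],[-0.02,0,0,0,0,0],[-0.02,0,0,0,0,0],[-0.02,0,0,0,0,0],[-0.02,0,0,0,0,0],[0,0,0,0,0,0],[0,0,0,0,0,0],[0,0,0,0,0,0]]]'
cat > st.py <<'E'
from h import *
s=monitor.read_state();print("uv",tb(s["eef_pos"]).round(4),"z",s["eef_pos"][2].round(4),"F_uv",tb(bo+s["wrist_force"][:2]).round(1),"Fz",s["wrist_force"][2].round(1),"tq",s["torque"].round(2),s["time_s"])
E
python3 st.py
```

```text
time_s: 10.5
eef_pos: [0.4646, -0.1983, 0.0047]
eef_rot: [0.355, 0.935, 0.001, -0.002]
wrist_force: [-5.4, 5.8, 6.4]
grip_width: 0.06
grip_force: 4.1
uv [-0.1186  0.0481] z 0.0047 F_uv [-7.9  0.8] Fz 6.4 tq [0.92 1.07 0.01] 10.5
```

```bash
python3 -m handwheel '[[[0.13,0,0,0,0,0],[0.1,0,0,0,0,0],[0,0,0.06,0,0,0],[0,0,0.05,0,0,0],[-0.08,0,0,0,0,0],[-0.08,0,0,0,0,0],[-0.05,0,0,0,0,0],[0,0,0,0,0,0]]]'
python3 st.py
```

```text
time_s: 11.5
eef_pos: [0.4644, -0.1983, 0.0014]
eef_rot: [0.355, 0.935, 0.0, -0.002]
wrist_force: [-3.8, 4.3, 4.7]
grip_width: 0.0599
grip_force: 2.7
uv [-0.1188  0.0481] z 0.0014 F_uv [-5.7  0.6] Fz 4.7 tq [ 0.52  0.76 -0.12] 11.5
```

```bash
python3 -m handwheel '[[[-0.02,0,0,0,0,0],[-0.02,0,0,0,0,0],[-0.005,0,-0.05,0,0,0],[-0.005,0,-0.05,0,0,0],[-0.005,0,-0.05,0,0,0],[-0.005,0,-0.05,0,0,0],[-0.005,0,-0.05,0,0,0],[-0.005,0,-0.05,0,0,0]]]'
python3 - <<'E'
import st
from h import *
c=cams.camera("scene");
a=c["image"][150:350,210:480][:,:,::-1];cv2.imwrite('pics/s4.png',cv2.resize(a,None,fx=2.8,fy=2.8,interpolation=2))
E
```

```text
time_s: 12.5
eef_pos: [0.4647, -0.1984, 0.0093]
eef_rot: [0.355, 0.935, 0.001, -0.003]
wrist_force: [-3.2, 5.5, -0.2]
grip_width: 0.0595
grip_force: 3.2
uv [-0.1185  0.0482] z 0.0093 F_uv [-6.  2.] Fz -0.2 tq [ 0.91  0.73 -0.13] 12.5
```

View pics/s4.png

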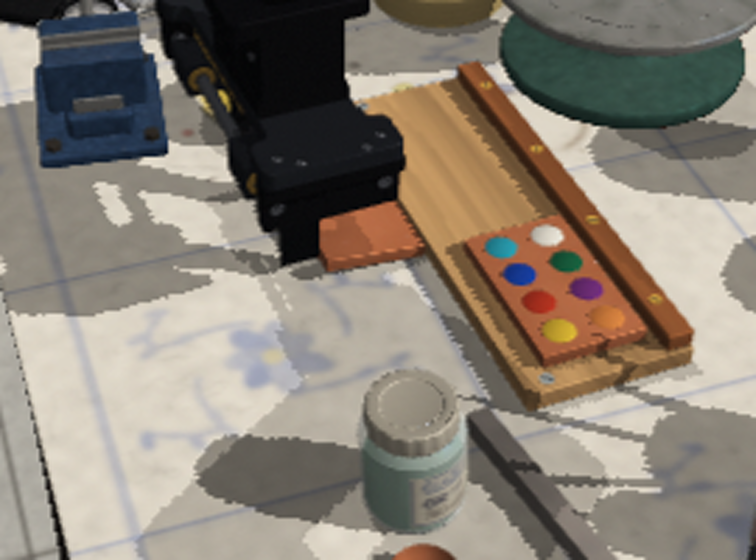

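```bash
cat > ov.py <<'E'
from h import *
def corners(th,v,uf=-.046,zf=0):
    r=[]
    for l,h in((-.06,0),(-.06,.0085),(0,.0085),(0,0)):
        u=uf+l*np.cos(th)+h*np.sin(th); z=zf-l*np.sin(th)+h*np.cos(th); r.append(np.r_[fb(u,v),z])
    return r
E
python3 - <<'E'
from ov import *
c=cams.camera("scene")
for th in(0,.07,.14,.2): print(th,[tuple(((np.array(proj(c,X))+.5-[210,150])*2.8).round()) for X in corners(th,-.003)])
E
```

```text
0 [(np.float64(331.0), np.float64(282.0)), (np.float64(331.0), np.float64(270.0)), (np.float64(430.0), np.float64(243.0)), (np.float64(430.0), np.float64(255.0))]
0.07 [(np.float64(331.0), np.float64(276.0)), (np.float64(332.0), np.float64(264.0)), (np.float64(431.0), np.float64(243.0)), (np.float64(430.0), np.float64(255.0))]
0.14 [(np.float64(332.0), np.float64(270.0)), (np.float64(334.0), np.float64(258.0)), (np.float64(432.0), np.float64(243.0)), (np.float64(430.0), np.float64(255.0))]
0.2 [(np.float64(333.0), np.float64(265.0)), (np.float64(336.0), np.float64(253.0)), (np.float64(433.0), np.float64(243.0)), (np.float64(430.0), np.float64(255.0))]
```

The near corner sits at (325,271), which matches a tilt of about 0.13 rad, so the edge is following the fingers. I'll continue along the arc.

```bash
python3 -m handwheel '[[[-0.025,0,-0.075,0,0,0],[-0.025,0,-0.075,0,0,0],[-0.025,0,-0.075,0,0,0],[-0.025,0,-0.075,0,0,0],[-0.028,0,-0.075,0,0,0],[-0.03,0,-0.075,0,0,0],[-0.032,0,-0.075,0,0,0],[-0.034,0,-0.075,0,0,0]]]' >/dev/null
python3 - <<'E'
import st
from ov import *
c=cams.camera("scene");
a=c["image"][150:350,210:480][:,:,::-1];cv2.imwrite('pics/s5.png',cv2.resize(a,None,fx=2.8,fy=2.8,interpolation=2))
for th in(.13,.3,.45,.6,.75): print(th,[tuple(((np.array(proj(c,X))+.5-[210,150])*2.8).round().astype(int).tolist()) for X in corners(th,-.003)])
E
```

```text
uv [-0.1147  0.0482] z 0.0264 F_uv [-14.    1.5] Fz 3.5 tq [ 1.89  1.69 -0.15] 13.6
0.13 [(332, 271), (333, 259), (432, 243), (430, 255)]
0.3 [(335, 257), (339, 244), (434, 243), (430, 255)]
0.45 [(341, 244), (347, 231), (436, 243), (430, 255)]
0.6 [(348, 231), (356, 219), (438, 243), (430, 255)]
0.75 [(358, 218), (368, 207), (439, 244), (430, 255)]
```

View pics/s5.png

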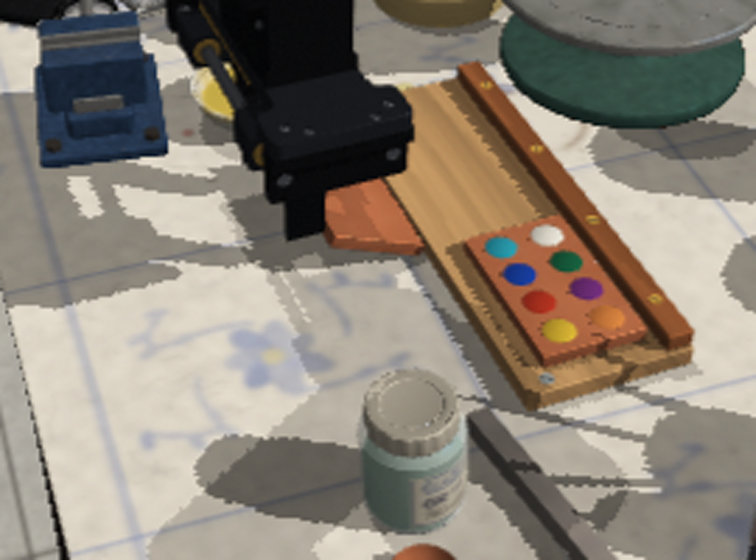

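The plate's near lower corner is at about (335,245), a tilt of about 0.42 rad, and it is following. I'll compute the arc increments.

```bash
cat > arc.py <<'E'
import numpy as np,sys
p0,p1,r0,r1,n=map(float,sys.argv[1:6]); n=int(n)
p=np.linspace(p0,p1,n+1); r=np.linspace(r0,r1,n+1); u=-r*np.cos(p); z=r*np.sin(p)
print(np.c_[-np.diff(u)/30,-np.diff(z)/30].round(3).tolist())
E
python3 arc.py .523 1.0 57.7 59 8
```

```text
[[-0.056, -0.101], [-0.062, -0.097], [-0.068, -0.094], [-0.073, -0.09], [-0.079, -0.085], [-0.084, -0.081], [-0.089, -0.076], [-0.094, -0.071]]
```

```bash
python3 -m handwheel '[[[-0.056,0,-0.101,0,0,0],[-0.062,0,-0.097,0,0,0],[-0.068,0,-0.094,0,0,0],[-0.073,0,-0.09,0,0,0],[-0.079,0,-0.085,0,0,0],[0,0,0,0,0,0],[0,0,0,0,0,0],[0,0,0,0,0,0]]]' >/dev/null
python3 - <<'E'
import st
from ov import *
c=cams.camera("scene");
a=c["image"][150:350,210:480][:,:,::-1];cv2.imwrite('pics/s6.png',cv2.resize(a,None,fx=2.8,fy=2.8,interpolation=2))
for th in(.45,.6,.75,.9,1.1): print(th,[tuple(((np.array(proj(c,X))+.5-[210,150])*2.8).round().astype(int).tolist()) for X in corners(th,-.003)])
E
```

```text
uv [-0.1052  0.0482] z 0.0413 F_uv [-21.2  -0.3] Fz 15.6 tq [ 2.36  2.8  -0.19] 14.65
0.45 [(341, 244), (347, 231), (436, 243), (430, 255)]
0.6 [(348, 231), (356, 219), (438, 243), (430, 255)]
0.75 [(358, 218), (368, 207), (439, 244), (430, 255)]
0.9 [(369, 207), (380, 196), (441, 245), (430, 255)]
1.1 [(386, 193), (399, 184), (442, 246), (430, 255)]
```

View pics/s6.png

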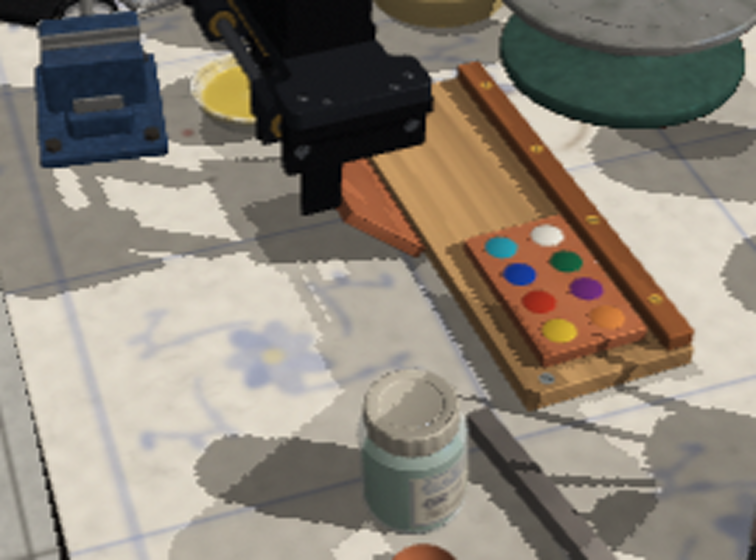

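The plate is tilted about 0.72 rad, with its corner at (342,215). The radial force is 26 N, which is too high, so I'll ease it and continue the arc.

```bash
python3 arc.py .821 .84 58.5 60.8 2; python3 arc.py .84 1.02 60.8 61.2 4
```

```text
[[0.012, -0.041], [0.012, -0.041]]
[[-0.067, -0.062], [-0.07, -0.059], [-0.073, -0.056], [-0.075, -0.053]]
```

```bash
python3 -m handwheel '[[[0.012,0,-0.041,0,0,0],[0.012,0,-0.041,0,0,0],[-0.067,0,-0.062,0,0,0],[-0.07,0,-0.059,0,0,0],[0,0,0,0,0,0],[0,0,0,0,0,0],[0,0,0,0,0,0],[0,0,0,0,0,0]]]' >/dev/null
python3 - <<'E'
import st
from ov import *
s=monitor.read_state();d=tb(s["eef_pos"])[0]+.0585; z=s["eef_pos"][2]; print("r",np.hypot(d,z),"phi",np.arctan2(z,-d))
c=cams.camera("scene");save(c,"s7")
E
```

```text
uv [-0.0973  0.0482] z 0.0492 F_uv [-11.6  -0.4] Fz 12.7 tq [ 1.1   1.58 -0.11] 15.7
r 0.06261613705112458 phi 0.9030959681064521
```

```bash
python3 arc.py .93 1.2 61 61.9 6
```

```text
[[-0.072, -0.057], [-0.074, -0.054], [-0.077, -0.051], [-0.079, -0.047], [-0.082, -0.044], [-0.084, -0.04]]
```

```bash
python3 -m handwheel '[[[-0.072,0,-0.057,0,0,0],[-0.074,0,-0.054,0,0,0],[-0.077,0,-0.051,0,0,0],[-0.079,0,-0.047,0,0,0],[-0.082,0,-0.044,0,0,0],[-0.084,0,-0.04,0,0,0],[0,0,0,0,0,0],[0,0,0,0,0,0]]]' >/dev/null
python3 - <<'E'
import st
from ov import *
s=monitor.read_state();d=tb(s["eef_pos"])[0]+.0585; z=s["eef_pos"][2]; print("r",np.hypot(d,z),"phi",np.arctan2(z,-d))
c=cams.camera("scene");
a=c["image"][150:350,210:480][:,:,::-1];cv2.imwrite('pics/s8.png',cv2.resize(a,None,fx=2.8,fy=2.8,interpolation=2))
E
python3 arc.py 1.2 1.5 61.9 62 6
```

```text
uv [-0.0809  0.0482] z 0.0578 F_uv [-1.6  0.4] Fz 5.4 tq [ 0.08  0.22 -0.1 ] 16.75
r 0.061983978733981586 phi 1.2012591120958267
[[-0.097, -0.035], [-0.099, -0.031], [-0.1, -0.026], [-0.101, -0.021], [-0.102, -0.016], [-0.103, -0.01]]
```

View pics/s8.png

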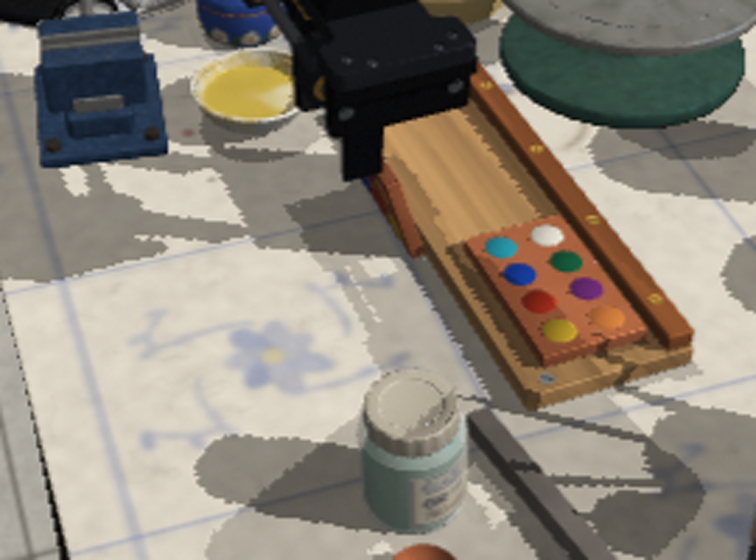

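The plate is now steep, at roughly 1.26 rad, with its chips showing on the robot's side at (390,200). I'll bring it upright.

```bash
python3 -m handwheel '[[[-0.067,0,-0.013,0,0,0],[-0.067,0,-0.013,0,0,0],[-0.067,0,-0.013,0,0,0],[-0.067,0,-0.01,0,0,0],[-0.09,0,-0.003,0,0,0],[-0.09,0,-0.003,0,0,0],[-0.09,0,0,0,0,0],[0,0,0,0,0,0]]]' >/dev/null
python3 - <<'E'
import st
from ov import *
c=cams.camera("scene");
a=c["image"][150:350,210:480][:,:,::-1];cv2.imwrite('pics/s9.png',cv2.resize(a,None,fx=2.8,fy=2.8,interpolation=2))
E
```

```text
uv [-0.064   0.0482] z 0.06 F_uv [-0.7 -0.2] Fz 6.1 tq [-0.14  0.16 -0.08] 17.8
```

View pics/s9.png

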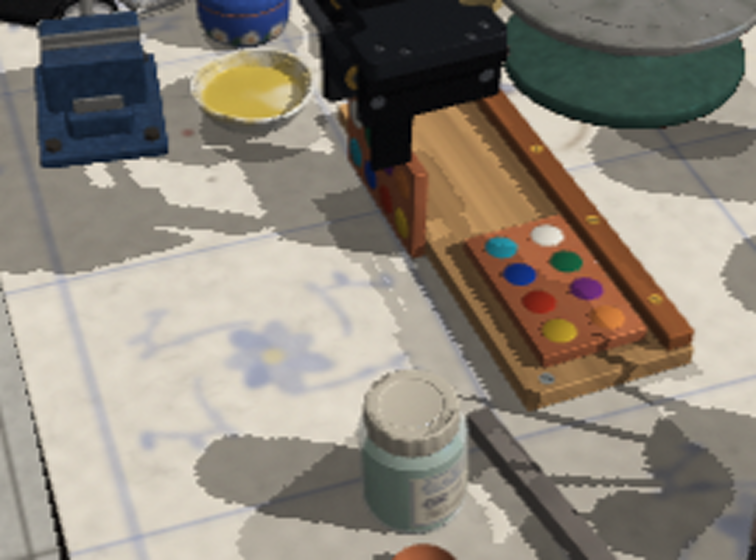

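The plate stands upright against the board, its end face at (418,160)–(418,250) and chips towards the robot. I'll release upward, back off and lower behind the upper half of the chip face.

```bash
python3 -m handwheel '[[[0,0,-0.1,0,0,0],[0,0,-0.4,0,0,0],[0.3,0,0,0,0,0],[0.6,0,0,0,0,0],[0,0,0.3,0,0,0],[0,0,0.6,0,0,0],[0,0,0,0,0,0],[-0.3,0,0,0,0,0]]]' >/dev/null
python3 - <<'E'
import st
from h import *
for n in("scene","top"):
  c=cams.camera(n);save(c,n+"10")
  for k in("plate","long_edge_a"):
    for r in cams.tip_of(n,k)[:2]:print(n,k,round(r["p"],2),np.round(r["position"]),[(z,tb(ray(c,r["position"],z)).round(3)) for z in(.004,.03,.06)])
E
```

```text
uv [-0.0831  0.0481] z 0.0467 F_uv [ 0.3 -0.2] Fz 0.6 tq [ 0.   -0.07 -0.01] 18.85
scene plate 0.89 [349. 208.] [(0.004, array([-0.036,  0.077])), (0.03, array([-0.049,  0.046])), (0.06, array([-0.064,  0.011]))]
scene long_edge_a 0.76 [346. 194.] [(0.004, array([-0.026,  0.118])), (0.03, array([-0.039,  0.085])), (0.06, array([-0.055,  0.048]))]
scene long_edge_a 0.76 [348. 223.] [(0.004, array([-0.054,  0.041])), (0.03, array([-0.066,  0.012])), (0.06, array([-0.081, -0.021]))]
```

```bash
python3 -m handwheel '[[[-0.2,0,0,0,0,0],[-0.2,0,0,0,0,0],[-0.1,0,0,0,0,0],[-0.07,0,0,0,0,0],[-0.07,0,0,0,0,0],[-0.07,0,0,0,0,0],[-0.07,0,0,0,0,0],[-0.07,0,0,0,0,0]]]' >/dev/null; python3 st.py
python3 -m handwheel '[[[-0.06,0,0,0,0,0],[-0.06,0,0,0,0,0],[-0.06,0,0,0,0,0],[-0.06,0,0,0,0,0],[-0.06,0,0,0,0,0],[0,0,0,0,0,0],[0,0,0,0,0,0],[0,0,0,0,0,0]]]' >/dev/null
python3 - <<'E'
import st
from h import *
for n in("scene","top"):
  c=cams.camera(n);save(c,n+"11")
  for k in("plate","long_edge_a"):
    for r in cams.tip_of(n,k)[:4]:print(n,k,round(r["p"],2),np.round(r["position"]),[(z,tb(ray(c,r["position"],z)).round(3)) for z in(.016,)])
E
```

```text
uv [-0.0573  0.0482] z 0.0473 F_uv [-0.3  0.3] Fz 0.6 tq [-0.04  0.04 -0.05] 20.15
uv [-0.0485  0.0482] z 0.0473 F_uv [-0.3  0.1] Fz -0.5 tq [-0.09 -0.04 -0.03] 21.15
scene plate 0.73 [353. 214.] [(0.016, array([-0.041,  0.047]))]
scene long_edge_a 0.74 [369. 210.] [(0.016, array([-0.013,  0.046]))]
scene long_edge_a 0.56 [336. 216.] [(0.016, array([-0.07 ,  0.051]))]
top plate 0.55 [242. 184.] [(0.016, array([-0.099,  0.156]))]
```

```bash
python3 -m handwheel '[[[0.4,0,0,0,0,0],[0.6,0,0,0,0,0],[0.7,0,0,0,0,0],[0,0,0,0,0,0],[0,0,0.4,0,0,0],[0,0,0.4,0,0,0],[0,0,0.25,0,0,0],[0,0,0,0,0,0]]]' >/dev/null
python3 - <<'E'
import st
from ov import *
c=cams.camera("scene")
for k in("plate","long_edge_a","plate_done"):
    for r in cams.tip_of("scene",k)[:4]:print(k,round(r["p"],2),np.round(r["position"]),[(z,tb(ray(c,r["position"],z)).round(3)) for z in(.016,)])
a=c["image"][150:350,210:480][:,:,::-1];cv2.imwrite('pics/s12.png',cv2.resize(a,None,fx=2.8,fy=2.8,interpolation=2))
E
```

```text
uv [-0.1002  0.0479] z 0.0144 F_uv [-0.1 -0.6] Fz 0.0 tq [-0.08  0.04  0.02] 22.45
plate 0.57 [352. 214.] [(0.016, array([-0.044,  0.048]))]
plate 0.43 [404. 330.] [(0.016, array([-0.076, -0.202]))]
long_edge_a 0.68 [369. 209.] [(0.016, array([-0.012,  0.048]))]
plate_done 0.71 [406. 254.] [(0.016, array([-0.006, -0.073]))]
```

View pics/s12.png

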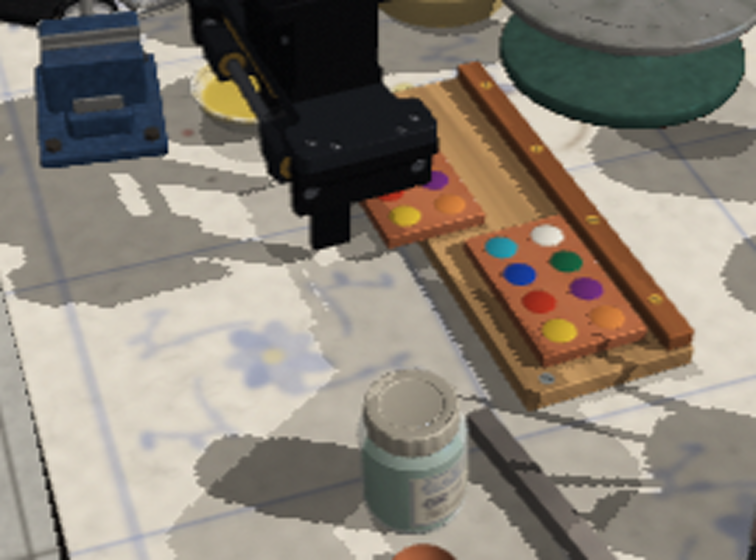

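The plate lies flat, chips up and aligned on the board, its near end at (390,240). Now I'll push it to the cleat.

```bash
python3 -m handwheel '[[[-0.3,0,-0.05,0,0,0],[-0.15,0,0,0,0,0],[-0.12,0,0,0,0,0],[-0.12,0,0,0,0,0],[-0.12,0,0,0,0,0],[-0.12,0,0,0,0,0],[-0.12,0,0,0,0,0],[-0.12,0,0,0,0,0]]]' >/dev/null; python3 st.py
python3 -m handwheel '[[[-0.1,0,0,0,0,0],[-0.1,0,0,0,0,0],[-0.1,0,0,0,0,0],[-0.1,0,0,0,0,0],[-0.08,0,0,0,0,0],[0,0,0,0,0,0],[0,0,0,0,0,0],[0,0,0,0,0,0]]]' >/dev/null; python3 st.py
```

```text
uv [-0.0641  0.0482] z 0.0172 F_uv [-0.5 -0.1] Fz -1.1 tq [ 0.01  0.1  -0.01] 23.65
uv [-0.0498  0.0482] z 0.0174 F_uv [-0.6 -0.5] Fz -0.2 tq [-0.01 -0.02  0.02] 24.65
```

```bash
python3 -m handwheel '[[[-0.05,0,0.03,0,0,0],[-0.05,0,0,0,0,0],[-0.05,0,0,0,0,0],[-0.05,0,0,0,0,0],[-0.04,0,0,0,0,0],[-0.03,0,0,0,0,0],[0,0,0,0,0,0],[0,0,0,0,0,0]]]' >/dev/null; python3 st.py
```

```text
uv [-0.0417  0.0482] z 0.0165 F_uv [-0.9  0.5] Fz -0.6 tq [ 0.03  0.01 -0.04] 25.65
```

```bash
python3 -m handwheel '[[[-0.02,0,0,0,0,0],[-0.02,0,0,0,0,0],[-0.02,0,0,0,0,0],[-0.02,0,0,0,0,0],[0,0,0,0,0,0],[0,0,0,0,0,0],[0,0,0,0,0,0],[0,0,0,0,0,0]]]' >/dev/null; python3 st.py
```

```text
uv [-0.0393  0.0482] z 0.0164 F_uv [-1.2  0.6] Fz 0.2 tq [0.07 0.05 0.04] 26.65
```

```bash
python3 -m handwheel '[[[-0.02,0,0,0,0,0],[-0.02,0,0,0,0,0],[-0.02,0,0,0,0,0],[-0.02,0,0,0,0,0],[0,0,0,0,0,0],[0,0,0,0,0,0],[0,0,0,0,0,0],[0,0,0,0,0,0]]]' >/dev/null; python3 st.py
```

```text
uv [-0.0386  0.0483] z 0.0162 F_uv [-6.9  0.3] Fz 6.6 tq [ 0.79  1.   -0.05] 27.65
```

It seats against the cleat exactly where expected. I'll move clear and check.

```bash
python3 -m handwheel '[[[0.1,0,0,0,0,0],[0.3,0,0,0,0,0],[0.8,0,0,0,0,0],[0.8,0,0,0,0,0],[0,0,-0.9,0,0,0],[0,0,-0.9,0,0,0],[0,0,-0.9,0,0,0],[0.9,0,-0.9,0,0,0]]]' >/dev/null
python3 -m handwheel '[[[0.9,0.9,0,0,0,0],[0.9,0.9,0,0,0,0],[0.9,0.9,0,0,0,0],[0.9,0.9,0,0,0,0],[0.9,0.9,0,0,0,0],[0.9,0.9,0,0,0,0],[0,0,0,0,0,0],[0,0,0,0,0,0]]]' >/dev/null
python3 - <<'E'
import st
from h import *
for n in("top","scene"):
    c=cams.camera(n);save(c,n+"13")
    for k in("plate","plate_done","long_edge_a","stone_stick","glaze_jar","saucer_yellow"):
        for r in cams.tip_of(n,k)[:3]:print(n,k,round(r["p"],2),np.round(r["position"]),tb(ray(c,r["position"],.0 if k[0]in"gs" else .014)).round(4))
# plate mask (copper) oriented rect in the top view
c=cams.camera("top"); hsv=cv2.cvtColor(c["image"],cv2.COLOR_RGB2HSV)
f=240/np.tan(np.radians(c["fovy"])/2)
src=np.float32([proj(c,np.r_[fb(u,v),.0205]) for u,v in((-.07,.14),(.06,.14),(.06,-.14),(-.07,-.14))])
M=cv2.getPerspectiveTransform(src,np.float32([[0,520],[0,0],[1120,0],[1120,520]])/1.6)
w=cv2.warpPerspective(c["image"],M,(700,325),flags=cv2.INTER_CUBIC);cv2.imwrite("pics/rect.png",cv2.convertScaleAbs(w[:,:,::-1],alpha=1.7))
E
```

```text
uv [-0.286   0.2097] z 0.1244 F_uv [ 0.5 -0.2] Fz 0.6 tq [-0.05  0.02 -0.03] 29.65
top plate 0.76 [333. 187.] [0.0007 0.0442]
top plate_done 0.59 [380. 237.] [-0.0053 -0.071 ]
top long_edge_a 0.97 [342. 172.] [0.0284 0.0499]
top long_edge_a 0.75 [318. 199.] [-0.031   0.0469]
top stone_stick 0.58 [332. 185.] [0.0031 0.0481]
top glaze_jar 0.82 [369. 325.] [-0.1246 -0.1579]
top saucer_yellow 0.71 [243. 182.] [-0.0967  0.1606]
scene plate 0.95 [375. 210.] [-0.004   0.0441]
scene plate_done 0.94 [408. 253.] [-0.0022 -0.0697]
scene long_edge_a 0.8 [364. 213.] [-0.0236  0.0452]
scene long_edge_a 0.66 [393. 204.] [0.0317 0.0479]
scene long_edge_a 0.35 [346. 212.] [-0.0498  0.0576]
scene stone_stick 0.56 [401. 329.] [-0.0716 -0.1874]
scene glaze_jar 0.6 [357. 327.] [-0.1257 -0.162 ]
scene saucer_yellow 0.56 [299. 189.] [-0.0945  0.1657]
```

All numbers agree with a seated plate. I'll check its angle against the done plate numerically.

Run:
```python
import cv2,numpy as np
from h import *
for n in("top","scene"):
    im=cv2.imread(f"pics/{n}13.png")
    c=cams.camera(n)
    U,V=np.meshgrid(np.arange(-.06,.06,.0005),np.arange(-.135,.135,.0005),indexing="ij")
    P=np.array([proj(c,np.r_[fb(u,v),.0205]) for u,v in zip(U.ravel(),V.ravel())]).reshape(*U.shape,2).astype(np.float32)
    w=cv2.remap(im,P[...,0],P[...,1],cv2.INTER_LINEAR)
    h=cv2.cvtColor(w,cv2.COLOR_BGR2HSV).astype(int)
    g=cv2.cvtColor(w,cv2.COLOR_BGR2GRAY).astype(float)
    for nm,v0 in(("plate",.046),("done",-.071),):
        # near edge: strongest hue/colour change along u for columns within the plate
        A=cv2.cvtColor(w,cv2.COLOR_BGR2LAB)[...,1].astype(float); A=cv2.GaussianBlur(A,(0,0),3)
        vs=[];us=[]
        for v in np.arange(v0-.04,v0+.041,.002):
            j=int(round((v+.135)/.0005)); d=np.gradient(A[:,j]); i0=int((-.045+.06)/.0005); i1=int((-.015+.06)/.0005)
            i=i0+np.argmax(d[i0:i1]); vs.append(v); us.append(U[i,0])
        vs,us=np.array(vs),np.array(us); k=np.abs(us-np.median(us))<.004
        p=np.polyfit(vs[k],us[k],1); print(n,nm,"slope",p[0].round(4),"near edge u at centre",np.polyval(p,v0).round(4),k.sum())
```

```text
top plate slope 0.0059 near edge u at centre -0.0272 38
top done slope 0.0137 near edge u at centre -0.0325 41
scene plate slope 0.0014 near edge u at centre -0.0288 36
scene done slope 0.0119 near edge u at centre -0.0339 37
```

```bash
python3 -c "
from station import bot
print(bot.finish_job())"
```

```text
the job is handed in; nothing more can be done
None
```

The plate was tipped up at the board's front edge and flipped chips up, then pushed to the cleat (measured within about 0.01 rad of it); the arm moved clear, the other things showed no movement beyond measurement noise, and the job is handed in with no verdict returned.

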